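# Push a row of tube blanks home in an air clamp and jog the jaw shut

## Task

Push the row of four tube blanks along the bed of the air clamp as one block, until it bears firmly but gently on the sprung end stop and the stop's buffer has given way by about five millimetres, with the tubes tight side by side. Then press the green jog button fully down and keep it down without a break for six seconds, so that the jaw closes on the row and clamps it against the fence, and let the button go. Leave the tools and offcuts around the clamp where they are.

Things in the scene. Friction and masses are not known exactly. Their poses are not given: they have to be found in the camera images.
- clamp: air clamp: aluminium base plate 250 x 390 x 12 mm fixed to the bench; its top, the bed, is 12 mm up. Origin on the bench under the channel; plate spans x -125..125, y -225..165 mm in its frame. y runs along the channel: the row is pushed toward -y, the open in-feed is at +y. Nothing but the tubes stands on the bed at y 40..165. Air cylinder behind the jaw, top 54 mm above the bench.
- fence_face (a point): middle of the steel face of the blue fixed fence, 16 mm above the bed; face at x = -52 mm in the clamp's frame, y -150..4 mm, fence 32 mm high above the bed, with a 25 mm flared lead-in at its +y end
- jaw (a joint): travel of the moving jaw toward the fence (-x of the clamp), m: 0 fully open (118 mm from fence to jaw), where it starts; about 0.018 when closed on the 100 mm long tubes. It creeps at about 5 mm/s while the jog button is down; a lock holds it whenever the button is up.
- jaw_face (a point): middle of the steel face of the blue moving jaw, 16 mm above the bed, opposite the fence; jaw as long as the fence, 35 mm high above the bed, with the same lead-in
- jog_button (a joint): travel of the green jog button, m: 0 up, 0.008 fully down (firm stop). It springs back when let go. About 5 N starts it moving, 8 N holds it fully down; the jaw runs only while it is pressed.
- button_top (a point): centre of the flat top of the green jog button: 33 mm diameter, moves straight down, top 80 mm above the bench when up, 14 mm proud of its black collar (48 mm diameter); on a yellow box 62 x 60 mm, top 58 mm above the bench; at x -90, y -188 mm in the clamp's frame
- stop_block: grey bracket of the end stop, 60 mm wide, 42 mm high, on the bed at the channel's -y end; origin at the foot of its +y face, axes as the clamp's. Its sprung buffer, a rubber-faced 28 mm disc 20 mm above the bed, stands 24 to 42 mm out (+y) as its screw is set: not measured. It gives up to 10 mm: 0.5 N starts it, 0.7 N more per mm, then solid. Over 25 N is too much.
- tube_1: cut blank of dark steel square tube, 40 x 40 mm, 100 mm long, 3 mm wall, 0.22 kg, lying across the channel; origin at the centre of its underside, x along its length (across the channel), z up. The first of the row: nearest the end stop. A gap separates it from the stop.
- tube_2: second blank of the row, the same; gaps of 1 to 6 mm lie between the blanks at the start
- tube_3: third blank, the same
- tube_4: fourth and last blank, the same, at the in-feed end; the row is pushed at its +y side
- flat_offcut: bystander: flat steel offcut 40 x 120 x 6 mm lying right of the clamp; leave alone
- pipe_offcut: bystander: pipe offcut standing upright, 42 mm diameter, 60 mm high, right of the clamp; leave alone
- chisel: bystander: chisel with an orange handle, 200 mm long, lying right of the clamp; leave alone

How it is judged:
By the outcome, as a careful person would: the job done as asked, in the order asked, and still so for the second after the job is handed in, with the robot touching nothing.
It also fails if it takes over 64 s, if anything falls off the work surface, if the arm or the gripper's body presses on something with over 40 N, if the wrist force passes 120 N, or if a joint passes its speed limit or range.

## Robot

A 6-joint arm with a two-finger parallel gripper is mounted at the origin on the work surface; the furniture and walls round the work are solid. World frame = base frame: x ahead of the robot, y to its left, z up, the work surface at z = 0. Lengths are in m, angles in rad, forces in N, time in s.
With the tool pointing down it reaches from about 0.3 to 0.775 m from the base axis. Payload 14.6 kg.
Tool frame: the origin (TCP) lies midway between the tips of the shut fingers; the grasp point (between the pads) lies 19 mm behind it; z points along the fingers, y is the line along which they close (so a half turn about z gives the same grasp; the last joint's range is limited). The gripper opens to 94 mm and grips with 3 to 60 N. Pads are 16 mm wide; open, the fingers measure 119 mm over their backs; the gripper's body (75 mm by 177 mm) begins 78 mm behind the grasp point.
Start: joints at [-1.326, 0.3, 1.521, -0, 1.321, -0.067], TCP at [0.169, -0.523, 0.205] pointing down, gripper open.
Joint ranges: [-3.03, 3.03], [-0.79, 2.21], [0.23, 2.52], [-1.04, 4.18], [0, 3.07], [-2.55, 2.55]. Speed limits (rad/s): [2.22, 2.22, 2.57, 3.14, 3.14, 3.14].

## Interface

Orientations are given as [roll, pitch, yaw] about the fixed x, y, z axes, in that order (R = Rz(yaw) Ry(pitch) Rx(roll)).
In Python, from station import * gives the robot as it stands.
- The arm moves only by the tool send_rows, never from a script. Its argument "targets" is a list of rows, each an object of numbers: "x", "y", "z": the shift along the world's x, y, z in units of 0.2 m (1.0 is 0.2 m); "spin": the turn about the world's z in units of pi/2 rad (1.0 is pi/2 rad); "claw": the finger opening in mm, from 0 to 94. A call has 1 to 20 rows; each row shifts and turns the commanded pose from where the row before left it; what a row does not reach is not made up. A row lasts 1/10 s, in which the tool goes at most 50 mm and 8.59 degrees, less where a joint would pass 70% of its speed; a pose out of reach is approached as far as the arm can. A call with a number of a shift or a turn outside -1 to 1 is refused whole. A call with a gripper value outside its range is refused whole. The fingers move at their own pace and stop on an object; "force" is the grip in N (left out, the last holds). Time passes only in rows, so rows that do not move let the fingers close. It gives the time, the measured TCP pose, the force, the opening and the grip force at its end, in the units of the state.
- get_obs(): the state, without advancing time (a new reading comes with each control period).
- camera(name): name is "scene" or "top"; returns the picture (384x512x3 uint8, blue, green, red); there is no depth.
- camera_model(name): a dict with "fovy" (degrees; the focal length in pixels is half the picture's height over the tangent of half this angle, whatever the lens; pixels are square), "cx", "cy" (the principal point, pixels), "T" (4x4, takes a point from camera to world coordinates). Camera axes: x right, y down, z forward; pixel columns grow to the right and rows downward; lengths in m; the calibration is good to about 2 mm. A picture is of the moment at which its call begins. camera_model takes no time and is no camera call.
- hand_in(): hands the job in; it is judged then, once.
The state is a dict: "time_s": time; "qpos": joint angles; "joint_vel": joint speeds; "tau": joint torques, N m; "ee_pos": TCP position; "eef_rot": TCP orientation; "force": force on the tool from outside, world axes, zero at the start; "moment": the same for the moment, N m; "grip_width": finger opening in m; "grip_force": force on a finger pad.
Only numpy, scipy, OpenCV 4.12 (cv2) and the standard library are available. Lean on these libraries where they do the work, as an engineer would, in place of code of your own. Each camera call takes 0.05 s, during which the arm holds its last target. There are 200 camera calls.

## Working session

There is one attempt and no reset: what is moved stays moved. The work goes in short steps, Python scripts to look and compute and a tool call to move; the robot and the scene stay as the last step left them, time stands still between calls to the robot, and variables do not carry over. Pictures are saved under pics/ and viewed, at most 10 in all, crops included, and the job is handed in when it is done.

Besides the shell and the picture viewer there is one more tool, called after ">>>" as name([rows], argument=value, ...), one row to a line, values as JSON. send_rows: Moves the arm, as the interface text tells. Its arguments: {"type":"object","properties":{"targets":{"type":"array"},"force":{"type":"number"}},"required":["targets"]}

```bash
mkdir -p pics; python3 - <<'E'
from station import *
import cv2
for n in("scene","top"):
    m=camera_model(n);print(n,m)
    cv2.imwrite(f"pics/{n}0.png",camera(n))
o=get_obs();print(o)
E
```

```text
scene {'fovy': 45.85234695730456, 'cx': 261.9316548440929, 'cy': 197.00577572452514, 'T': array([[ 0.77848793, -0.33658835,  0.52977809, -0.20257482],
       [-0.62745149, -0.39560038,  0.67067501, -1.02643481],
       [-0.01616098, -0.85452245, -0.51916298,  0.78546669],
       [ 0.        ,  0.        ,  0.        ,  1.        ]])}
top {'fovy': 49.05595645408874, 'cx': 254.5794264864037, 'cy': 183.32941736758954, 'T': array([[ 1.41035951e-02, -9.81120589e-01,  1.92882035e-01,
         3.40174787e-01],
       [-9.99897714e-01, -1.42972464e-02,  3.87955717e-04,
        -1.36517972e-01],
       [ 2.37705065e-03, -1.92867777e-01, -9.81221876e-01,
         1.06542611e+00],
       [ 0.00000000e+00,  0.00000000e+00,  0.00000000e+00,
         1.00000000e+00]])}
{'time_s': 0.1, 'qpos': array([-1.32560972e+00,  3.00394262e-01,  1.52153580e+00,  1.19114981e-05,
        1.32070420e+00, -6.66550525e-02]), 'joint_vel': array([-5.52119934e-05, -1.44555936e-03, -1.16764922e-04,  1.63095693e-03,
       -9.24758151e-04, -8.39814928e-04]), 'tau': array([-1.10483732e-03, -5.32649517e+01, -3.53286695e+01,  7.08448444e-02,
        2.35108612e-02, -8.09474659e-05]), 'ee_pos': array([ 0.16865865, -0.52324576,  0.20494763]), 'eef_rot': array([-3.14055412e+00, -8.08897761e-05,  3.11838661e-01]), 'force': array([-0.09996246, -0.47275988,  0.28771301]), 'moment': array([-0.03146928, -0.02437393, -0.04442818]), 'grip_force': 0.0, 'grip_width': 0.09380633643466792}
```

View pics/scene0.png

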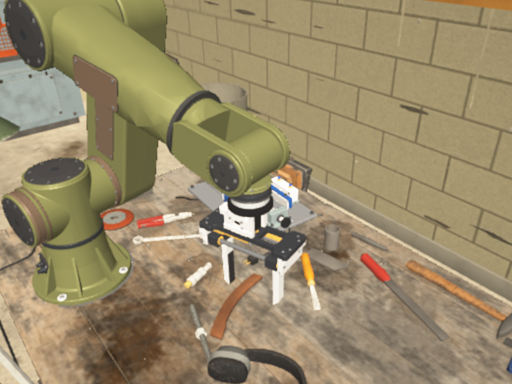

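View pics/top0.png

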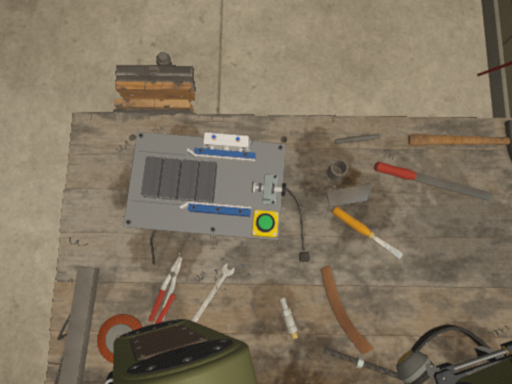

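The scene view shows the arm hiding most of the clamp. The top view shows all of it: plate corners near (139,134), (286,138), (278,238) and (127,222), the tube row at about (143–216, 157–200), and the button at (265,223). I'll enlarge it to get finer positions.

```bash
python3 - <<'E'
import cv2
a=cv2.imread("pics/top0.png")[125:245,115:295]
cv2.imwrite("pics/crop1.png",cv2.resize(a,None,fx=4.4,fy=4.4,interpolation=cv2.INTER_CUBIC))
E
```

```text
(no output)
```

View pics/crop1.png

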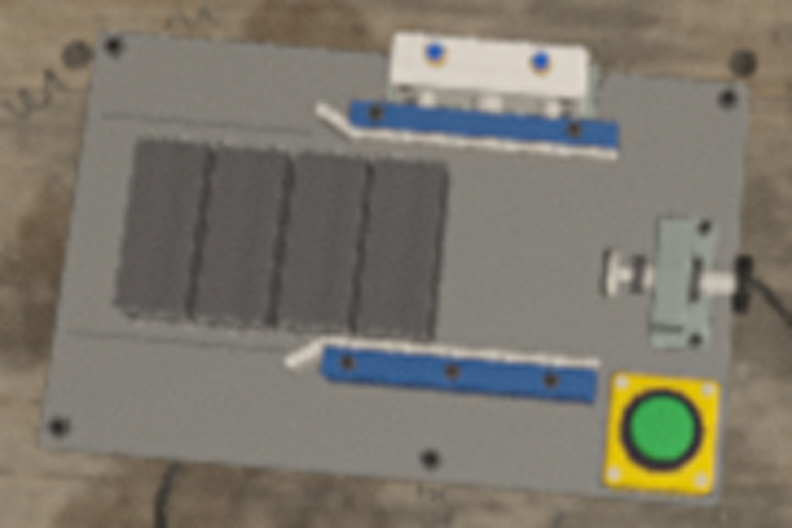

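The crop shows plate corners at (100,32), (748,83), (717,500) and (40,446), and the button at (662,429). Tube tops run from the left edge (138,140)-(117,305) to the right edge (448,165)-(434,338), and the buffer disc face is at about (605,272).

```bash
cat > h.py <<'E'
from station import *
import numpy as np, cv2
from scipy.optimize import least_squares
def ray(n,uv,z):
    m=camera_model(n);f=192/np.tan(np.radians(m["fovy"]/2));T=m["T"]
    d=T[:3,:3]@np.array([(uv[0]-m["cx"])/f,(uv[1]-m["cy"])/f,1]);o=T[:3,3]
    return o+d*(z-o[2])/d[2]
def proj(n,p):
    m=camera_model(n);f=192/np.tan(np.radians(m["fovy"]/2));T=m["T"]
    c=T[:3,:3].T@(np.array(p)-T[:3,3]);return np.array([m["cx"]+f*c[0]/c[2],m["cy"]+f*c[1]/c[2]])
def crop(u,v,x0=115,y0=125,s=4.4): return ((u+.5)/s-.5+x0,(v+.5)/s-.5+y0)
E
python3 - <<'E'
from h import *
L=[((100,32),(.125,.165,.012)),((748,83),(.125,-.225,.012)),((717,500),(-.125,-.225,.012)),((40,446),(-.125,.165,.012)),((662,429),(-.09,-.188,.08))]
W=np.array([ray("top",crop(*a),b[2])[:2] for a,b in L]);C=np.array([b[:2] for a,b in L])
R=lambda t:np.array([[np.cos(t),-np.sin(t)],[np.sin(t),np.cos(t)]])
s=least_squares(lambda p:(C@R(p[2]).T+p[:2]-W).ravel(),[.5,0,0])
x,y,t=s.x;print("clamp",s.x,"res mm",(s.fun*1e3).round(1));np.save("c.npy",s.x)
toC=lambda w:(R(t).T@(np.array(w[:2])-[x,y])*1e3).round(1)
for n,uv,z in[("t4 far",(138,140),.052),("t4 near",(117,305),.052),("t1 far",(448,165),.052),("t1near",(434,338),.052),("disc",(605,272),.046),("fence top L",(325,340),.044),("fence R",(600,362),.044),("jaw L",(352,137),.047),("jaw R",(617,157),.047),("gap34",(205,230),.052),("gap23",(283,240),.052),("gap12",(362,250),.052),("stop top L",(658,218),.054),("stop LB",(650,345),.054)]:
    w=ray("top",crop(*uv),z);print(n,w[:2].round(4),toC(w))
print("btn world",R(t)@[-.09,-.188]+[x,y])
E
```

```text
clamp [ 0.54578953  0.01853866 -0.06876855] res mm [ 2.1  2.5  1.  -1.8 -3.2 -2.1 -1.4  2.2  1.5 -0.8]
t4 far [0.6035 0.1346] [ 49.6 119.8]
t4 near [0.509  0.1402] [-45.1 118.9]
t1 far [ 0.5916 -0.0408] [ 49.8 -56.1]
t1near [ 0.493  -0.0362] [-48.9 -58.2]
disc [ 0.5327 -0.1301] [  -2.9 -149.2]
fence top L [0.4922 0.0253] [-53.9   3.1]
fence R [ 0.4821 -0.1281] [ -53.5 -150.7]
jaw L [0.6084 0.0147] [62.7  0.4]
jaw R [ 0.5989 -0.1359] [  63.6 -150.5]
gap34 [0.5522 0.0939] [ 1.2 75.6]
gap23 [0.5471 0.05  ] [-0.8 31.5]
gap12 [0.5421 0.0056] [ -2.8 -13.1]
stop top L [ 0.5623 -0.1594] [  28.7 -176.3]
stop LB [ 0.4906 -0.1556] [ -43.1 -177.6]
btn world [ 0.44308396 -0.16283269]
```

>>> send_rows([
  {"x":0.05,"y":0.08,"spin":0.038,"claw":60},
  {"x":0.097,"y":0.17,"spin":0.038,"claw":60},
  {"x":0.097,"y":0.17,"spin":0.038,"claw":60},
  {"x":0.097,"y":0.17,"spin":0.038,"claw":60},
  {"x":0.097,"y":0.17,"spin":0.038,"claw":60},
  {"x":0.097,"y":0.17,"spin":0.038,"claw":60},
  {"x":0.097,"y":0.17,"spin":0.038,"claw":60},
  {"x":0.097,"y":0.17,"spin":0.038,"claw":60},
  {"x":0.097,"y":0.17,"spin":0.038,"claw":60},
  {"x":0.097,"y":0.17,"spin":0.038,"claw":60},
  {"x":0.097,"y":0.17,"spin":0.038,"claw":60},
  {"x":0.097,"y":0.17,"spin":0.038,"claw":60},
  {"x":0.097,"y":0.17,"spin":0.038,"claw":60},
  {"x":0.097,"y":0.17,"spin":0.038,"claw":60},
  {"x":0.097,"y":0.17,"spin":0.038,"claw":60},
  {"x":0.097,"y":0.17,"spin":0.038,"claw":60},
  {"x":0.097,"y":0.17,"spin":0.038,"claw":60},
  {"x":0.097,"y":0.17,"spin":0.038,"claw":60},
  {"x":0.097,"y":0.17,"spin":0.038,"claw":60},
  {"x":0.097,"y":0.17,"spin":0.038,"claw":60},
])

```text
schema error: expected keys x, y, z, spin, claw
```

>>> send_rows([
  {"x":0.05,"y":0.08,"z":0,"spin":0.038,"claw":60},
  {"x":0.097,"y":0.17,"z":0,"spin":0.038,"claw":60},
  {"x":0.097,"y":0.17,"z":0,"spin":0.038,"claw":60},
  {"x":0.097,"y":0.17,"z":0,"spin":0.038,"claw":60},
  {"x":0.097,"y":0.17,"z":0,"spin":0.038,"claw":60},
  {"x":0.097,"y":0.17,"z":0,"spin":0.038,"claw":60},
  {"x":0.097,"y":0.17,"z":0,"spin":0.038,"claw":60},
  {"x":0.097,"y":0.17,"z":0,"spin":0.038,"claw":60},
  {"x":0.097,"y":0.17,"z":0,"spin":0.038,"claw":60},
  {"x":0.097,"y":0.17,"z":0,"spin":0.038,"claw":60},
  {"x":0.097,"y":0.17,"z":0,"spin":0.038,"claw":60},
  {"x":0.097,"y":0.17,"z":0,"spin":0.038,"claw":60},
  {"x":0.097,"y":0.17,"z":0,"spin":0.038,"claw":60},
  {"x":0.097,"y":0.17,"z":0,"spin":0.038,"claw":60},
  {"x":0.097,"y":0.17,"z":0,"spin":0.038,"claw":60},
  {"x":0.097,"y":0.17,"z":0,"spin":0.038,"claw":60},
  {"x":0.097,"y":0.17,"z":0,"spin":0.038,"claw":60},
  {"x":0.097,"y":0.17,"z":0,"spin":0.038,"claw":60},
  {"x":0.097,"y":0.17,"z":0,"spin":0.038,"claw":60},
  {"x":0.097,"y":0.17,"z":0,"spin":0.038,"claw":60},
])

```text
time_s: 2.1
ee_pos: [0.5477, 0.1401, 0.2051]
eef_rot: [-3.141, 0.0, 1.508]
force: [0.2, -0.4, -0.1]
grip_width: 0.0604
grip_force: 0.0
```

```bash
python3 - <<'E'
from h import *
o=get_obs();print(o["time_s"],o["ee_pos"],o["eef_rot"],o["force"],o["grip_width"])
a=camera("scene");cv2.imwrite("pics/scene1.png",a)
cv2.imwrite("pics/s1c.png",cv2.resize(a[140:270,170:350],None,fx=4.4,fy=4.4,interpolation=cv2.INTER_CUBIC))
E
```

```text
2.1 [0.54774781 0.1401049  0.20510378] [-3.14106400e+00  1.94844770e-04  1.50821028e+00] [ 0.21620684 -0.42456493 -0.1242661 ] 0.0604111285334705
```

View pics/s1c.png

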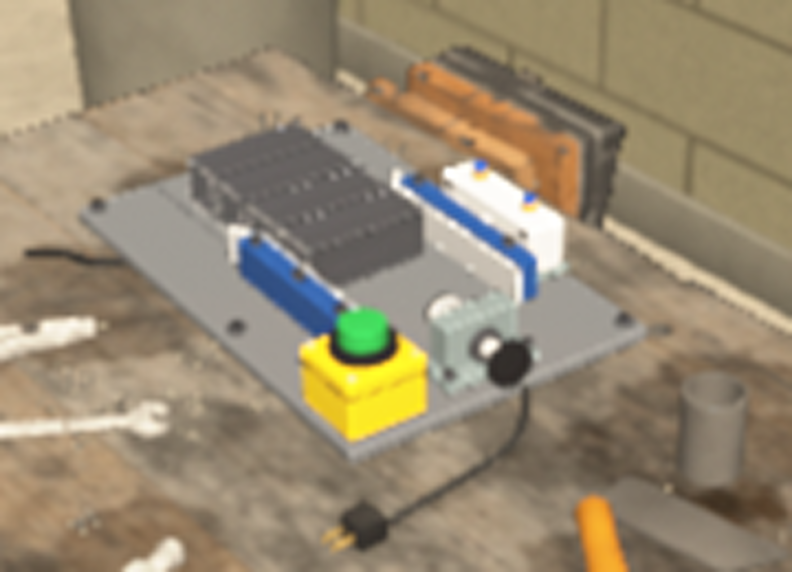

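The scene crop shows the clamp in clear view: button top at (363,320), tube 1 top far corner at (424,210), tube 4 top left corner at (192,162), and the plate's front corner at (350,447). I'll triangulate these against the top view.

```bash
python3 - <<'E'
from h import *
c=np.load("c.npy");t=c[2];R=np.array([[np.cos(t),-np.sin(t)],[np.sin(t),np.cos(t)]])
for n,a,b in[("btn",(662,429),(363,320)),("t1far",(448,165),(424,210)),("t4near",(117,305),(192,162)),("plate",(717,500),(350,447))]:
    pa=crop(*a);pb=crop(*b,170,140)
    s=least_squares(lambda p:np.r_[proj("top",p)-pa,proj("scene",p)-pb],[.5,0,.05])
    print(n,s.x.round(4),s.fun.round(1),(R.T@(s.x[:2]-c[:2])*1e3).round(1))
print("start",R@[.0015,.143]+c[:2],"dir -y",-R[:,1])
E
```

```text
btn [ 0.4421 -0.1624  0.0805] [ 0.2 -0.3 -0.4  0.1] [ -91.  -187.6]
t1far [ 0.5919 -0.0412  0.0526] [ 0.1 -0.2 -0.3  0.1] [ 50.1 -56.4]
t4near [0.5102 0.1418 0.0458] [ 0.1 -0.1 -0.1  0. ] [-44.  120.5]
plate [ 0.4077 -0.1945  0.0142] [-0.3  0.4  0.6 -0.1] [-123.2 -222. ]
start [0.55711214 0.16109759] dir -y [-0.06871436 -0.99763637]
```

>>> send_rows([
  {"x":0.025,"y":0.055,"z":0,"spin":-0.004,"claw":60},
  {"x":0.021,"y":0.05,"z":-0.1,"spin":0,"claw":60},
  {"x":0,"y":0,"z":-0.2,"spin":0,"claw":60},
  {"x":0,"y":0,"z":-0.2,"spin":0,"claw":60},
  {"x":0,"y":0,"z":-0.2,"spin":0,"claw":60},
  {"x":0,"y":0,"z":-0.1,"spin":0,"claw":60},
  {"x":0,"y":0,"z":-0.065,"spin":0,"claw":60},
  {"x":0,"y":0,"z":0,"spin":0,"claw":60},
  {"x":0,"y":0,"z":0,"spin":0,"claw":60},
])

```text
time_s: 3.05
ee_pos: [0.5571, 0.1595, 0.0335]
eef_rot: [3.14, -0.0, 1.499]
force: [-1.0, 0.0, 0.7]
grip_width: 0.0598
grip_force: 0.0
```

>>> send_rows([
  {"x":-0.0014,"y":-0.02,"z":0,"spin":0,"claw":60},
  {"x":-0.0014,"y":-0.02,"z":0,"spin":0,"claw":60},
  {"x":-0.0014,"y":-0.02,"z":0,"spin":0,"claw":60},
  {"x":-0.0014,"y":-0.02,"z":0,"spin":0,"claw":60},
  {"x":-0.0014,"y":-0.02,"z":0,"spin":0,"claw":60},
  {"x":-0.0014,"y":-0.02,"z":0,"spin":0,"claw":60},
  {"x":-0.0014,"y":-0.02,"z":0,"spin":0,"claw":60},
  {"x":-0.0014,"y":-0.02,"z":0,"spin":0,"claw":60},
  {"x":-0.0014,"y":-0.02,"z":0,"spin":0,"claw":60},
  {"x":-0.0014,"y":-0.02,"z":0,"spin":0,"claw":60},
  {"x":-0.0014,"y":-0.02,"z":0,"spin":0,"claw":60},
  {"x":-0.0014,"y":-0.02,"z":0,"spin":0,"claw":60},
  {"x":-0.0014,"y":-0.02,"z":0,"spin":0,"claw":60},
  {"x":-0.0014,"y":-0.02,"z":0,"spin":0,"claw":60},
])

```text
time_s: 4.45
ee_pos: [0.5529, 0.1039, 0.0329]
eef_rot: [3.141, -0.001, 1.499]
force: [-0.1, 7.3, 4.4]
grip_width: 0.0603
grip_force: 3.6
```

>>> send_rows([
  {"x":-0.001,"y":-0.015,"z":0,"spin":0,"claw":60},
  {"x":-0.001,"y":-0.015,"z":0,"spin":0,"claw":60},
  {"x":-0.001,"y":-0.015,"z":0,"spin":0,"claw":60},
  {"x":-0.001,"y":-0.015,"z":0,"spin":0,"claw":60},
  {"x":-0.001,"y":-0.015,"z":0,"spin":0,"claw":60},
  {"x":-0.001,"y":-0.015,"z":0,"spin":0,"claw":60},
  {"x":-0.001,"y":-0.015,"z":0,"spin":0,"claw":60},
  {"x":-0.001,"y":-0.015,"z":0,"spin":0,"claw":60},
  {"x":-0.001,"y":-0.015,"z":0,"spin":0,"claw":60},
  {"x":-0.001,"y":-0.015,"z":0,"spin":0,"claw":60},
])

```text
time_s: 5.45
ee_pos: [0.5509, 0.0739, 0.0329]
eef_rot: [3.141, -0.001, 1.499]
force: [0.3, 7.4, 4.0]
grip_width: 0.0598
grip_force: 3.7
```

>>> send_rows([
  {"x":-0.0007,"y":-0.01,"z":0,"spin":0,"claw":60},
  {"x":-0.0007,"y":-0.01,"z":0,"spin":0,"claw":60},
  {"x":-0.0007,"y":-0.01,"z":0,"spin":0,"claw":60},
  {"x":-0.0007,"y":-0.01,"z":0,"spin":0,"claw":60},
  {"x":-0.0007,"y":-0.01,"z":0,"spin":0,"claw":60},
  {"x":-0.0007,"y":-0.01,"z":0,"spin":0,"claw":60},
  {"x":-0.0007,"y":-0.01,"z":0,"spin":0,"claw":60},
])

```text
time_s: 6.15
ee_pos: [0.5499, 0.0599, 0.0329]
eef_rot: [3.141, -0.001, 1.499]
force: [1.1, 7.6, 5.5]
grip_width: 0.0599
grip_force: 3.7
```

```bash
python3 - <<'E'
from h import *
o=get_obs();print(o["time_s"],o["ee_pos"],o["force"],o["moment"])
c=np.load("c.npy");t=c[2];R=np.array([[np.cos(t),-np.sin(t)],[np.sin(t),np.cos(t)]])
print(R.T@(o["ee_pos"][:2]-c[:2])*1e3)
a=camera("scene")
cv2.imwrite("pics/s2c.png",cv2.resize(a[140:270,170:350],None,fx=4.4,fy=4.4,interpolation=cv2.INTER_CUBIC))
E
```

```text
6.15 [0.54993252 0.05994199 0.03291725] [1.06440437 7.6409829  5.50451967] [ 1.28455738 -0.14285196  0.01134013]
[ 1.28818716 41.59015451]
```

View pics/s2c.png

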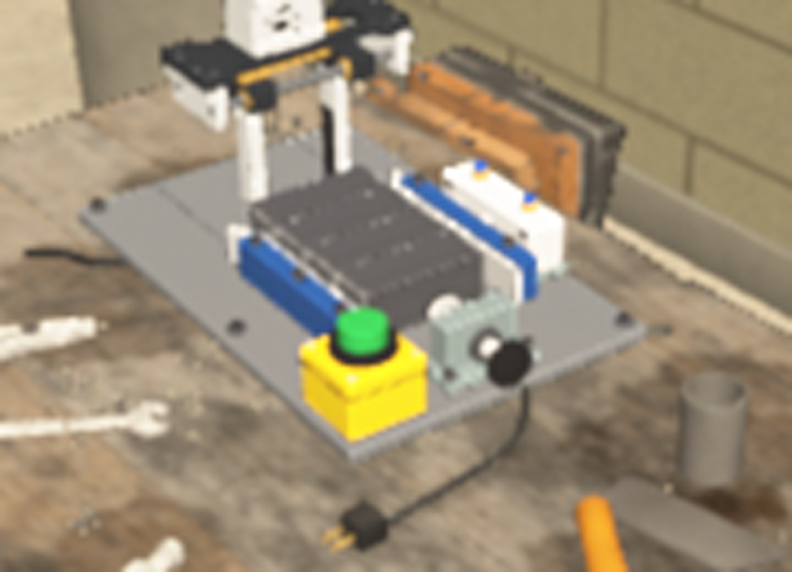

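The row is now closed up inside the channel, with its front face at about (375–480, 260–330) in the crop. It's still short of the buffer disc at (440,308), and steady push friction is about 7.5 N.

>>> send_rows([
  {"x":-0.0007,"y":-0.01,"z":0,"spin":0,"claw":60},
  {"x":-0.0007,"y":-0.01,"z":0,"spin":0,"claw":60},
  {"x":-0.0007,"y":-0.01,"z":0,"spin":0,"claw":60},
  {"x":-0.0007,"y":-0.01,"z":0,"spin":0,"claw":60},
  {"x":-0.0007,"y":-0.01,"z":0,"spin":0,"claw":60},
  {"x":-0.0007,"y":-0.01,"z":0,"spin":0,"claw":60},
])

```text
time_s: 6.8
ee_pos: [0.5491, 0.048, 0.0329]
eef_rot: [3.141, -0.001, 1.499]
force: [0.2, 7.0, 4.7]
grip_width: 0.0597
grip_force: 3.7
```

>>> send_rows([
  {"x":-0.0004,"y":-0.005,"z":0,"spin":0,"claw":60},
  {"x":-0.0004,"y":-0.005,"z":0,"spin":0,"claw":60},
])

```text
time_s: 7.0
ee_pos: [0.5489, 0.0459, 0.0329]
eef_rot: [3.141, -0.001, 1.499]
force: [1.3, 8.6, 4.8]
grip_width: 0.0599
grip_force: 3.7
```

>>> send_rows([
  {"x":-0.0004,"y":-0.005,"z":0,"spin":0,"claw":60},
  {"x":-0.0004,"y":-0.005,"z":0,"spin":0,"claw":60},
])

```text
time_s: 7.2
ee_pos: [0.5488, 0.044, 0.0329]
eef_rot: [3.141, -0.001, 1.499]
force: [0.5, 6.7, 4.7]
grip_width: 0.0603
grip_force: 3.7
```

>>> send_rows([
  {"x":-0.0004,"y":-0.005,"z":0,"spin":0,"claw":60},
  {"x":-0.0004,"y":-0.005,"z":0,"spin":0,"claw":60},
])

```text
time_s: 7.4
ee_pos: [0.5486, 0.042, 0.0329]
eef_rot: [3.141, -0.001, 1.499]
force: [0.5, 7.3, 5.1]
grip_width: 0.0601
grip_force: 3.7
```

>>> send_rows([
  {"x":-0.0004,"y":-0.005,"z":0,"spin":0,"claw":60},
  {"x":-0.0004,"y":-0.005,"z":0,"spin":0,"claw":60},
])

```text
time_s: 7.6
ee_pos: [0.5484, 0.04, 0.0329]
eef_rot: [3.141, -0.001, 1.499]
force: [1.2, 8.0, 5.0]
grip_width: 0.0601
grip_force: 4.1
```

>>> send_rows([
  {"x":-0.0004,"y":-0.005,"z":0,"spin":0,"claw":60},
  {"x":0,"y":0,"z":0,"spin":0,"claw":60},
])

```text
time_s: 7.8
ee_pos: [0.5484, 0.039, 0.0329]
eef_rot: [3.141, -0.001, 1.499]
force: [0.8, 7.3, 4.5]
grip_width: 0.0597
grip_force: 3.6
```

>>> send_rows([
  {"x":-0.0004,"y":-0.005,"z":0,"spin":0,"claw":60},
  {"x":0,"y":0,"z":0,"spin":0,"claw":60},
])

```text
time_s: 8.0
ee_pos: [0.5483, 0.0381, 0.0329]
eef_rot: [3.141, -0.001, 1.499]
force: [1.3, 7.8, 3.8]
grip_width: 0.06
grip_force: 4.1
```

>>> send_rows([
  {"x":-0.0004,"y":-0.005,"z":0,"spin":0,"claw":60},
  {"x":0,"y":0,"z":0,"spin":0,"claw":60},
])

```text
time_s: 8.2
ee_pos: [0.5482, 0.0372, 0.0329]
eef_rot: [3.141, -0.001, 1.499]
force: [0.9, 10.0, 4.6]
grip_width: 0.06
grip_force: 4.4
```

```bash
python3 - <<'E'
from h import *
o=get_obs();print(o["time_s"],o["ee_pos"],o["force"],o["moment"],o["tau"])
a=camera("top")
cv2.imwrite("pics/t3.png",a)
cv2.imwrite("pics/t3c.png",cv2.resize(a[150:210,195:285],None,fx=8,fy=8,interpolation=cv2.INTER_CUBIC))
E
```

```text
8.2 [0.5482239  0.03717289 0.03290903] [0.85484335 9.97987813 4.55042794] [ 1.51593831 -0.21879632 -0.01385879] [-4.82033730e+00 -5.50427055e+01 -2.65596950e+01 -1.70102902e+00
  2.19125259e-01 -3.32956675e-03]
```

View pics/t3c.png

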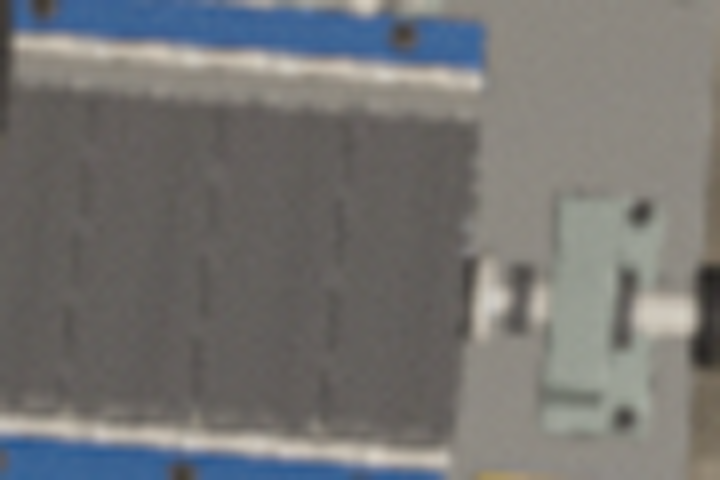

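The row front meets the buffer at about (470,300) in this crop, the tubes are tight, and the force has started to rise. I'll average the force and look at the disc profile against the first picture.

```bash
cat > avg.py <<'E'
from h import *
F=[];G=[]
for i in range(8):
    a=camera("top");o=get_obs();F.append(o["force"]);G.append(o["grip_force"])
print(o["time_s"],o["ee_pos"],np.mean(F,0).round(2),np.std(F,0).round(2),np.mean(G).round(2))
for r in(186,187,188,189):print(r,a[r,246:276].mean(1).round().astype(int))
E
python3 avg.py; python3 - <<'E'
import cv2
a=cv2.imread("pics/top0.png")
for r in(186,187,188,189):print(r,a[r,246:276].mean(1).round().astype(int))
E
```

```text
8.65 [0.54821271 0.03716778 0.03290186] [0.81 8.51 4.81] [0.35 0.53 0.49] 4.33
186 [ 94  92  94  94  94  94  90  79 136 188 191 182 150 106  94 132 170 157
 146 152 149 150 150 153 155 150 110  89 118 150]
187 [ 93  91  90  93  95  95  91  89 151 192 201 196 160 109 102 145 182 162
 150 150 151 152 151 153 153 141 106  99 141 174]
188 [ 93  93  91  94  95  98  94  95 159 194 193 181 139  99 104 156 187 162
 151 151 151 153 153 155 152 139 103 106 161 192]
189 [ 93  92  95  94  97  96  94  96 160 188 167 144 110  88 103 153 175 153
 150 152 150 151 152 155 154 134 102 117 171 195]
186 [130 128 128 131 129 120  99 149 180 178 179 175 142 100  88 125 162 149
 140 142 143 143 143 144 148 141 106  81 112 145]
187 [128 130 130 129 129 114 100 159 183 179 189 191 153 101  96 138 174 153
 142 145 145 146 145 146 147 136  99  94 135 166]
188 [129 130 130 130 129 107 109 175 189 173 173 172 133  92 100 149 177 154
 144 143 144 145 145 147 146 130  98 100 154 183]
189 [129 130 131 130 127 104 109 176 186 152 135 134 105  86  99 145 166 144
 142 145 145 144 146 147 146 127  96 108 164 187]
```

>>> send_rows([
  {"x":-0.0004,"y":-0.005,"z":0,"spin":0,"claw":60},
  {"x":-0.0004,"y":-0.005,"z":0,"spin":0,"claw":60},
  {"x":0,"y":0,"z":0,"spin":0,"claw":60},
])

```text
time_s: 8.95
ee_pos: [0.5481, 0.0353, 0.0329]
eef_rot: [3.141, -0.001, 1.499]
force: [-0.3, 9.7, 3.8]
grip_width: 0.0601
grip_force: 4.9
```

```bash
python3 avg.py
```

```text
9.35 [0.54806199 0.03527809 0.03289969] [1.06 9.27 4.72] [0.53 0.41 0.47] 4.86
186 [ 93  92  91  90  96  94  98  90  94 159 188 182 147 102  94 131 170 158
 149 150 149 150 152 151 155 150 109  89 118 151]
187 [ 94  94  93  92  95  95  95  83  99 169 194 186 150 109 100 146 183 160
 149 152 152 152 151 152 152 143 104  99 144 174]
188 [ 92  93  94  93  95  96  92  79 111 185 202 182 137  99 105 156 186 161
 151 150 153 152 152 154 155 137 104 110 161 191]
189 [ 94  94  91  92  95  94  94  77 113 187 198 163 114  87 102 152 174 153
 150 150 151 152 153 155 154 133 100 113 172 195]
```

The disc's white edge has moved 2.0 px, from 252.2 to 254.2. At 2.47 mm/px that is about 5.0 mm of buffer travel. I'll add 0.5 mm for spring-back, then retreat.

>>> send_rows([
  {"x":-0.0002,"y":-0.0025,"z":0,"spin":0,"claw":60},
  {"x":0,"y":0,"z":0,"spin":0,"claw":60},
  {"x":0.0004,"y":0.005,"z":0,"spin":0,"claw":60},
  {"x":0.0004,"y":0.005,"z":0,"spin":0,"claw":60},
  {"x":0.0007,"y":0.01,"z":0,"spin":0,"claw":60},
  {"x":0.0014,"y":0.02,"z":0,"spin":0,"claw":60},
  {"x":0.0028,"y":0.04,"z":0,"spin":0,"claw":60},
  {"x":0.0028,"y":0.04,"z":0,"spin":0,"claw":60},
  {"x":0,"y":0,"z":0.1,"spin":0,"claw":60},
  {"x":0,"y":0,"z":0.2,"spin":0,"claw":30},
  {"x":0,"y":0,"z":0.2,"spin":0,"claw":0},
  {"x":0,"y":0,"z":0.05,"spin":0,"claw":0},
])

```text
time_s: 10.55
ee_pos: [0.5509, 0.0588, 0.1468]
eef_rot: [3.135, -0.001, 1.5]
force: [-0.1, -0.3, -0.8]
grip_width: 0.0393
grip_force: 0.0
```

```bash
sed -i 's/range(8)/range(1)/' avg.py; python3 avg.py
```

```text
10.6 [0.55076374 0.05868059 0.14620358] [-0.23  0.7   0.99] [0. 0. 0.] 0.0
186 [ 94  91  89  91  94  93  96  89  86 146 186 186 148 103  93 131 167 155
 146 148 150 149 149 150 152 150 107  87 116 149]
187 [ 92  94  92  91  93  92  97  94  95 158 196 197 160 108 101 144 181 159
 149 150 149 151 151 152 151 139 103  98 143 173]
188 [ 94  93  90  93  94  94  96  91  98 163 195 187 140  98 102 154 185 160
 149 151 150 148 149 152 152 135 101 108 159 189]
189 [ 93  93  92  91  93  93  94  83 101 173 191 158 111  86 101 150 172 150
 149 150 149 150 153 153 152 132 100 113 169 194]
```

The buffer held its compression after release: the edge is at about 254.3 px, or roughly 5.3 mm. Now to the button.

>>> send_rows([
  {"x":-0.034,"y":-0.07,"z":0,"spin":0,"claw":0},
  {"x":-0.068,"y":-0.138,"z":0,"spin":0,"claw":0},
  {"x":-0.068,"y":-0.138,"z":0,"spin":0,"claw":0},
  {"x":-0.068,"y":-0.138,"z":0,"spin":0,"claw":0},
  {"x":-0.068,"y":-0.138,"z":0,"spin":0,"claw":0},
  {"x":-0.068,"y":-0.138,"z":0,"spin":0,"claw":0},
  {"x":-0.068,"y":-0.138,"z":0,"spin":0,"claw":0},
  {"x":-0.068,"y":-0.138,"z":-0.05,"spin":0,"claw":0},
  {"x":-0.034,"y":-0.07,"z":-0.1,"spin":0,"claw":0},
  {"x":0,"y":0,"z":-0.08,"spin":0,"claw":0},
  {"x":0,"y":0,"z":0,"spin":0,"claw":0},
  {"x":0,"y":0,"z":0,"spin":0,"claw":0},
])

```text
time_s: 11.8
ee_pos: [0.4398, -0.1631, 0.0958]
eef_rot: [-3.14, -0.001, 1.499]
force: [1.0, -0.7, 0.6]
grip_width: 0.0005
grip_force: 0.0
```

```bash
python3 - <<'E'
from h import *
o=get_obs();print(o["time_s"],o["ee_pos"],o["force"],o["grip_width"])
a=camera("scene")
cv2.imwrite("pics/s4c.png",cv2.resize(a[140:270,170:350],None,fx=4.4,fy=4.4,interpolation=cv2.INTER_CUBIC))
E
```

```text
11.8 [ 0.43984575 -0.16308324  0.09575895] [ 1.01707973 -0.72164183  0.56569014] 0.0005326933751691181
```

View pics/s4c.png

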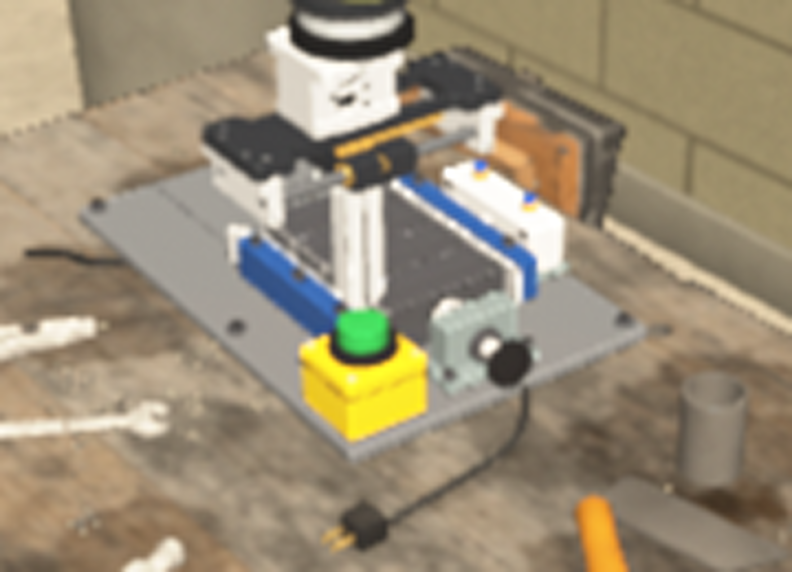

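The closed fingertips, at (360,305), stand just above the green button top at (363,320). I'll correct x by 2.6 mm and press.

>>> send_rows([
  {"x":0.013,"y":0,"z":-0.03,"spin":0,"claw":0},
  {"x":0,"y":0,"z":-0.04,"spin":0,"claw":0},
  {"x":0,"y":0,"z":-0.02,"spin":0,"claw":0},
  {"x":0,"y":0,"z":-0.015,"spin":0,"claw":0},
  {"x":0,"y":0,"z":-0.01,"spin":0,"claw":0},
  {"x":0,"y":0,"z":-0.005,"spin":0,"claw":0},
])

```text
time_s: 12.45
ee_pos: [0.4433, -0.163, 0.0725]
eef_rot: [3.141, -0.0, 1.499]
force: [-0.4, 2.8, 6.4]
grip_width: 0.0009
grip_force: 3.3
```

>>> send_rows([
  {"x":0,"y":0,"z":-0.005,"spin":0,"claw":0},
  {"x":0,"y":0,"z":0,"spin":0,"claw":0},
])

```text
time_s: 12.65
ee_pos: [0.4434, -0.163, 0.0722]
eef_rot: [3.141, -0.0, 1.499]
force: [-3.3, 4.0, 14.2]
grip_width: 0.0005
grip_force: 6.8
```

>>> send_rows([
  {"x":0,"y":0,"z":0,"spin":0,"claw":0},
  {"x":0,"y":0,"z":0,"spin":0,"claw":0},
  {"x":0,"y":0,"z":0,"spin":0,"claw":0},
  {"x":0,"y":0,"z":0,"spin":0,"claw":0},
  {"x":0,"y":0,"z":0,"spin":0,"claw":0},
  {"x":0,"y":0,"z":0,"spin":0,"claw":0},
  {"x":0,"y":0,"z":0,"spin":0,"claw":0},
  {"x":0,"y":0,"z":0,"spin":0,"claw":0},
  {"x":0,"y":0,"z":0,"spin":0,"claw":0},
  {"x":0,"y":0,"z":0,"spin":0,"claw":0},
  {"x":0,"y":0,"z":0,"spin":0,"claw":0},
  {"x":0,"y":0,"z":0,"spin":0,"claw":0},
  {"x":0,"y":0,"z":0,"spin":0,"claw":0},
  {"x":0,"y":0,"z":0,"spin":0,"claw":0},
  {"x":0,"y":0,"z":0,"spin":0,"claw":0},
  {"x":0,"y":0,"z":0,"spin":0,"claw":0},
  {"x":0,"y":0,"z":0,"spin":0,"claw":0},
  {"x":0,"y":0,"z":0,"spin":0,"claw":0},
  {"x":0,"y":0,"z":0,"spin":0,"claw":0},
  {"x":0,"y":0,"z":0,"spin":0,"claw":0},
])

```text
time_s: 14.65
ee_pos: [0.4434, -0.163, 0.0722]
eef_rot: [3.141, -0.0, 1.499]
force: [-3.1, 3.5, 12.4]
grip_width: 0.0006
grip_force: 6.8
```

>>> send_rows([
  {"x":0,"y":0,"z":0,"spin":0,"claw":0},
  {"x":0,"y":0,"z":0,"spin":0,"claw":0},
  {"x":0,"y":0,"z":0,"spin":0,"claw":0},
  {"x":0,"y":0,"z":0,"spin":0,"claw":0},
  {"x":0,"y":0,"z":0,"spin":0,"claw":0},
  {"x":0,"y":0,"z":0,"spin":0,"claw":0},
  {"x":0,"y":0,"z":0,"spin":0,"claw":0},
  {"x":0,"y":0,"z":0,"spin":0,"claw":0},
  {"x":0,"y":0,"z":0,"spin":0,"claw":0},
  {"x":0,"y":0,"z":0,"spin":0,"claw":0},
  {"x":0,"y":0,"z":0,"spin":0,"claw":0},
  {"x":0,"y":0,"z":0,"spin":0,"claw":0},
  {"x":0,"y":0,"z":0,"spin":0,"claw":0},
  {"x":0,"y":0,"z":0,"spin":0,"claw":0},
  {"x":0,"y":0,"z":0,"spin":0,"claw":0},
  {"x":0,"y":0,"z":0,"spin":0,"claw":0},
  {"x":0,"y":0,"z":0,"spin":0,"claw":0},
  {"x":0,"y":0,"z":0,"spin":0,"claw":0},
  {"x":0,"y":0,"z":0,"spin":0,"claw":0},
  {"x":0,"y":0,"z":0,"spin":0,"claw":0},
])

```text
time_s: 16.65
ee_pos: [0.4434, -0.163, 0.0722]
eef_rot: [3.141, -0.0, 1.499]
force: [-3.2, 3.8, 13.6]
grip_width: 0.0005
grip_force: 6.8
```

>>> send_rows([
  {"x":0,"y":0,"z":0,"spin":0,"claw":0},
  {"x":0,"y":0,"z":0,"spin":0,"claw":0},
  {"x":0,"y":0,"z":0,"spin":0,"claw":0},
  {"x":0,"y":0,"z":0,"spin":0,"claw":0},
  {"x":0,"y":0,"z":0,"spin":0,"claw":0},
  {"x":0,"y":0,"z":0,"spin":0,"claw":0},
  {"x":0,"y":0,"z":0,"spin":0,"claw":0},
  {"x":0,"y":0,"z":0,"spin":0,"claw":0},
  {"x":0,"y":0,"z":0,"spin":0,"claw":0},
  {"x":0,"y":0,"z":0,"spin":0,"claw":0},
  {"x":0,"y":0,"z":0,"spin":0,"claw":0},
  {"x":0,"y":0,"z":0,"spin":0,"claw":0},
  {"x":0,"y":0,"z":0,"spin":0,"claw":0},
  {"x":0,"y":0,"z":0,"spin":0,"claw":0},
  {"x":0,"y":0,"z":0,"spin":0,"claw":0},
  {"x":0,"y":0,"z":0,"spin":0,"claw":0},
  {"x":0,"y":0,"z":0,"spin":0,"claw":0},
  {"x":0,"y":0,"z":0,"spin":0,"claw":0},
  {"x":0,"y":0,"z":0,"spin":0,"claw":0},
  {"x":0,"y":0,"z":0,"spin":0,"claw":0},
])

```text
time_s: 18.65
ee_pos: [0.4434, -0.163, 0.0722]
eef_rot: [3.141, -0.0, 1.499]
force: [-3.0, 4.3, 13.5]
grip_width: -0.0001
grip_force: 6.8
```

```bash
python3 - <<'E'
from h import *
o=get_obs();print(o["time_s"],o["ee_pos"],o["force"])
a=camera("scene")
cv2.imwrite("pics/s5c.png",cv2.resize(a[140:270,170:350],None,fx=4.4,fy=4.4,interpolation=cv2.INTER_CUBIC))
E
```

```text
18.65 [ 0.44337654 -0.16303565  0.07219808] [-3.00101826  4.31541471 13.48547255]
```

View pics/s5c.png

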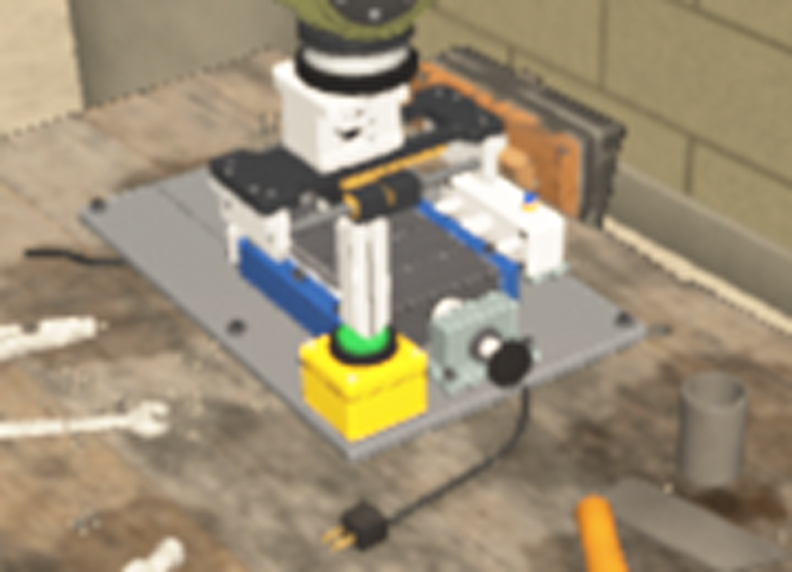

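The button is fully down under the fingers at (362,338), and the jaw at (470,235) has closed onto the row. I'll hold briefly for margin, then release and lift away.

>>> send_rows([
  {"x":0,"y":0,"z":0,"spin":0,"claw":0},
  {"x":0,"y":0,"z":0,"spin":0,"claw":0},
  {"x":0,"y":0,"z":0.05,"spin":0,"claw":0},
  {"x":0,"y":0,"z":0.15,"spin":0,"claw":0},
  {"x":0,"y":0,"z":0.2,"spin":0,"claw":0},
  {"x":-0.1,"y":-0.15,"z":0.1,"spin":0,"claw":0},
  {"x":-0.1,"y":-0.2,"z":0,"spin":0,"claw":0},
  {"x":-0.1,"y":-0.2,"z":0,"spin":0,"claw":0},
  {"x":0,"y":0,"z":0,"spin":0,"claw":0},
  {"x":0,"y":0,"z":0,"spin":0,"claw":0},
])

```text
time_s: 19.7
ee_pos: [0.3827, -0.2736, 0.1714]
eef_rot: [-3.141, -0.0, 1.497]
force: [0.3, 0.5, 0.6]
grip_width: 0.0004
grip_force: 0.0
```

```bash
python3 avg.py; python3 - <<'E'
from h import *
a=camera("top")
cv2.imwrite("pics/t6c.png",cv2.resize(a[125:245,115:295],None,fx=4.4,fy=4.4,interpolation=cv2.INTER_CUBIC))
E
```

```text
19.75 [ 0.38317376 -0.27290407  0.17138197] [ 0.38  0.   -0.62] [0. 0. 0.] 0.0
186 [ 92  91  90  90  94  91  94  92  90 151 185 178 143 100  91 128 167 153
 143 146 147 148 148 147 150 147 106  85 115 147]
187 [ 92  92  89  90  92  90  96  87  95 160 189 180 147 104  98 142 178 157
 144 147 147 149 151 149 150 137 101  96 140 171]
188 [ 93  91  91  89  92  91  91  77 104 175 194 173 130  96 104 153 181 158
 146 148 149 148 150 149 151 134 100 104 158 187]
189 [ 91  91  88  90  93  95  88  76 107 180 192 156 108  86  99 148 170 149
 147 148 147 148 150 150 152 131  97 113 168 192]
```

View pics/t6c.png

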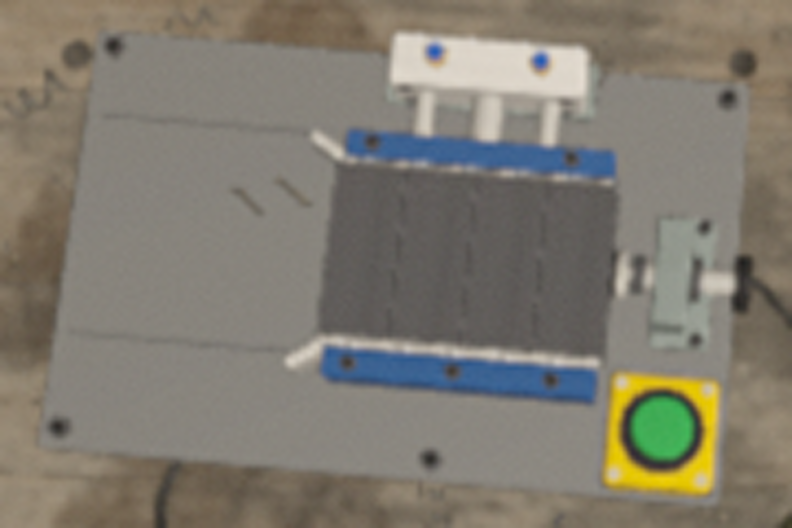

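The row is tight and clamped between the fence edge (325,340)-(600,362) and the jaw edge (350,163)-(613,182). Its front bears on the buffer at (615,272), still given by about 5 mm, and the button is up. Handing in.

```bash
python3 -c "
from station import *
print(hand_in())"
```

```text
the job is handed in; nothing more can be done
None
```

The job is handed in: the four tubes are tight and clamped against the fence, the stop's buffer has given way about 5 mm by the top camera, and the green button was held fully down for just over six seconds and let go; the hand-in gave no verdict.

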